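# Press a vial cap home, then hold the sprung slide out at its mark

### The job

Press the cap onto the vial in the bench press: pull the black-knobbed lever all the way down against its spring, hold it down for a moment, then bring it back up slowly under control, never letting it fly up. With the lever fully up, draw the vial slide out by its blue post until the black line on the slide stands level with the red pointer on the rail, and hold it there against its spring so that the vial can be taken: finish while still holding the post. Keep the vial upright in its nest, do not shift the red pointer, and leave the beaker, the timer and the bottle where they are.

Things in the scene. Friction and masses are not known exactly. Their poses are not given: they have to be found in the camera images.
- press: Snap-cap press, fixed to the worktop: grey base plate (x -98 to +75 mm, 105 wide, 12 high), white column at the back with a white head 52 mm wide over the vial (x -30 to +75 mm, 105 to 145 mm up). Origin: on the worktop below the vial's axis with the slide home. x points from the front to the back, z up; the slide comes out along -x. Place and yaw change each time.
- lever_pivot (a point): The lever's hinge axis, parallel to the press's y axis, 35 mm behind the origin (press x = +35 mm) and 150 mm above the worktop, at the top of the white head.
- lever_knob (a point): Centre of the black barrel knob (32 mm diameter, 36 mm long along y) at the end of the lever, a 12 mm steel rod in the plane y = 0; 140 mm from the pivot. At rest the rod rises 65 degrees above level towards the front (knob at press x = -24 mm, 277 mm up); fully down 19 degrees (x = -97 mm, 196 mm up). Held by its flat ends (fingers closing along y) it can pivot in the grip.
- lever (a joint): Lever angle in rad: 0 fully up (rest), 0.8 fully down at the stop; all the way down means above 0.7. A spring returns it: about 3 N at the knob at rest, 6 N at the stop. Let go of, it flies up; bringing it back should take two seconds or so.
- tray (a joint): Travel of the vial slide in m: 0 home, grows as it is drawn out along the press's -x, stop at 0.08 (beyond every mark). A spring draws it back home: 3 N at home, 80 N/m more as it comes out.
- pull_post: Blue upright post on the slide's front end, to pull it by: 18 mm diameter, 52 mm tall, its top 8 mm a 22 mm cap. Origin at the centre of its foot on the slide, 26 mm above the worktop, at press x = -125 mm when home, y = 0; moves with the slide and can turn about its own axis. Grip it from above, TCP 25 to 40 mm above its foot.
- tray_line (a point): Left (+y) end of the black line (4 mm wide, straight across the white top of the slide, in front of the nest); moves with the slide; at press x = -37 mm, y = +30 mm when home.
- mark_line (a point): Tip of the thin red pointer that reaches over the slide's left edge from the red clip (12 x 16 x 10 mm) on the left rail; at press y = +30 mm. The slide is at the mark when black line and pointer have the same press x. The clip is set elsewhere along the rail each time.
- mark (a joint): Setting of the red pointer in m, 0.025 to 0.050: the slide travel (joint tray) at which line and pointer meet. Stiff; must stay as it is.
- vial: Small vial with red cap, 25 mm diameter, 51 mm tall, standing loose in the nest; origin at the centre of its underside, z up.
- nest (a point): Centre of the floor of the round grey nest (29 mm bore, 18 mm deep) on the slide; moves with the slide; 26 mm above the worktop.
- beaker: Empty clear beaker, 70 mm wide, 76 mm tall, near the press on its right (-y); origin at the centre of its underside. Leave it alone.
- clock: Round timer, white with blue top, 65 mm diameter, 30 mm tall, left of the press towards its front; origin at the centre of its underside. Leave it alone.
- bottle: Amber bottle with black cap, 42 mm diameter, 97 mm tall, left of the press towards its back; origin at the centre of its underside. Leave it alone.

How it is judged:
By the outcome, as a careful person would: the job done as asked, in the order asked, and still so for the second after the job is handed in, while the arm keeps its last pose, push and grip.
It also fails if it takes over 64 s, if anything falls off the work surface, if the arm or the gripper's body presses on something with over 40 N, if the wrist force passes 120 N, or if a joint passes its speed limit or range.

### The arm

A 6-joint arm with a two-finger parallel gripper is mounted at the origin on a cart in front of the work surface, level with it; the furniture and walls round the work are solid. World frame = base frame: x ahead of the robot, y to its left, z up, the work surface at z = 0. Lengths are in m, angles in rad, forces in N, time in s.
With the tool pointing down it reaches from about 0.3 to 0.95 m from the base axis. Payload 3.1 kg.
Tool frame: the origin (TCP) lies between the finger pads, 19 mm behind the fingertips; this is the grasp point; z points along the fingers, y is the line along which they close (so a half turn about z gives the same grasp; the last joint's range is limited). The gripper opens to 85 mm and grips with 20 to 120 N. Pads are 22 mm wide; open, the fingers measure 114 mm over their backs; the gripper's body (76 mm by 85 mm) begins 54 mm behind the grasp point. The pads swing forward as they close: fully open they stand 13 mm farther back than shut.
Start: joints at [1.088, 0.308, 1.634, -0, 1.2, -0.07], TCP at [0.251, 0.572, 0.25] pointing down, gripper open.
Joint ranges: [-3.06, 3.06], [-0.79, 1.96], [0.05, 2.63], [-1.19, 4.34], [0.05, 2.64], [-2.94, 2.94]. Speed limits (rad/s): [2.79, 2.79, 3.14, 3.14, 3.14, 3.14].

### API

Orientations are given as a unit quaternion [x, y, z, w].
In Python, from station import manip, probe_bus, workorder, capture, camera_params gives the robot as it stands (manip), with the cameras as plain functions, the readings (probe_bus) and the job (workorder).
- The arm moves only by the shell command python3 shift.py, which reads ROWS from standard input. ROWS is a JSON object whose key "ticks" holds a list of rows, 1 to 5 of them, each of 7 numbers: the finger opening in m, then dx, dy, dz in m, then a rotation vector rx, ry, rz in rad; each row shifts and turns the commanded pose from where the row before left it, along the tool's axes as they then stand; what a row does not reach is not made up. A row lasts 1/12 s, in which the tool goes at most 0.0417 m and 0.125 rad, less where a joint would pass 70% of its speed; a pose out of reach is approached as far as the arm can. The fingers move at their own pace and stop on an object; the grip force is fixed at half the most. Time passes only in rows, so rows that do not move let the fingers close. It prints the time, the measured TCP pose, the force, the opening and the grip force at its end. Input that does not fit is refused with a message, and nothing moves.
- probe_bus.get_obs(): the state, without advancing time (a new reading comes with each control period).
- capture(name): name is "scene" or "top"; returns the picture (480x640x3 uint8, red, green, blue); there is no depth.
- camera_params(name): a dict with "camera_matrix" (3x3 intrinsics, pixels), "origin" and "attitude" of the camera in the world. Camera axes: x right, y up, looking along -z (the intrinsics and any distortion apply to the point x, -y, -z); pixel columns grow to the right and rows downward; lengths in m; the calibration is good to about 2 mm. A picture is of the moment at which its call begins. camera_params takes no time and is no camera call.
- workorder.job_done(): hands the job in; it is judged then, once.
The state is a dict: "clock": time; "qpos": joint angles; "qd": joint speeds; "joint_torque": joint torques, N m; "tcp_pos": TCP position; "tool_rot": TCP orientation; "contact_force": force on the tool from outside, world axes, zero at the start; "moment": the same for the moment, N m; "grip_width": finger opening in m; "grasp_force": force on a finger pad.
Only numpy, scipy, OpenCV 4.12 (cv2) and the standard library are available. Lean on these libraries where they do the work, as an engineer would, in place of code of your own. Each camera call takes 0.05 s, during which the arm holds its last target. There are 200 camera calls.

## Working session

There is one attempt and no reset: what is moved stays moved. The work goes in short steps, Python scripts to look and compute and a shell command to move; the robot and the scene stay as the last step left them, time stands still between calls to the robot, and variables do not carry over. Pictures are saved under pics/ and viewed, at most 10 in all, crops included, and the job is handed in when it is done.

```bash
ls; mkdir -p pics
python3 - <<'E'
from station import manip, probe_bus, workorder, capture, camera_params
import cv2
for n in("scene","top"):
    im=capture(n); cv2.imwrite(f"pics/{n}0.png",im[:,:,::-1]); print(n,camera_params(n))
o=probe_bus.get_obs(); print(o)
E
```

```text
pics
shift.py
station.py
scene {'camera_matrix': array([[558.14236393,   0.        , 324.82466906],
       [  0.        , 558.14236393, 246.72455792],
       [  0.        ,   0.        ,   1.        ]]), 'origin': array([-0.10093622, -0.61863635,  0.70316139]), 'attitude': array([ 0.46429818, -0.19433338, -0.34851848,  0.79069375])}
top {'camera_matrix': array([[594.0382439 ,   0.        , 319.17261312],
       [  0.        , 594.0382439 , 235.72167779],
       [  0.        ,   0.        ,   1.        ]]), 'origin': array([0.48496979, 0.03109102, 1.21638114]), 'attitude': array([-0.02695662,  0.03458391,  0.71048439, -0.70234552])}
{'clock': 0.1, 'qpos': array([ 1.08831871e+00,  3.08933854e-01,  1.63501618e+00, -1.93669929e-05,
        1.19972333e+00, -6.97253990e-02]), 'qd': array([-0.00032043, -0.0011704 , -0.00384048, -0.00045357, -0.0011925 ,
        0.00095683]), 'joint_torque': array([-4.24860636e-04, -4.16403902e+01, -2.77645308e+01, -9.29018313e-06,
        3.90426867e-03, -2.59838453e-05]), 'tcp_pos': array([0.2504303 , 0.57187907, 0.24887249]), 'tool_rot': array([ 2.04910704e-01,  9.78780119e-01, -1.00341399e-03, -2.74929621e-04]), 'contact_force': array([ 0.2573394 , -0.74015287,  0.4003694 ]), 'moment': array([-0.01784935,  0.00503951,  0.06058446]), 'grasp_force': 0.0, 'grip_width': 0.08525765601854043}
```

View pics/scene0.png

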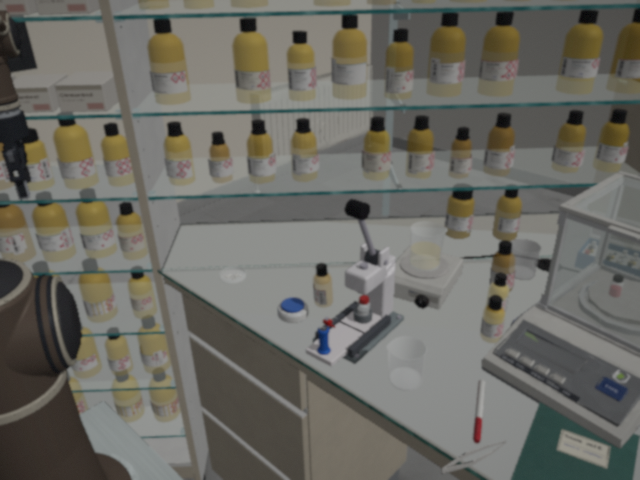

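View pics/top0.png

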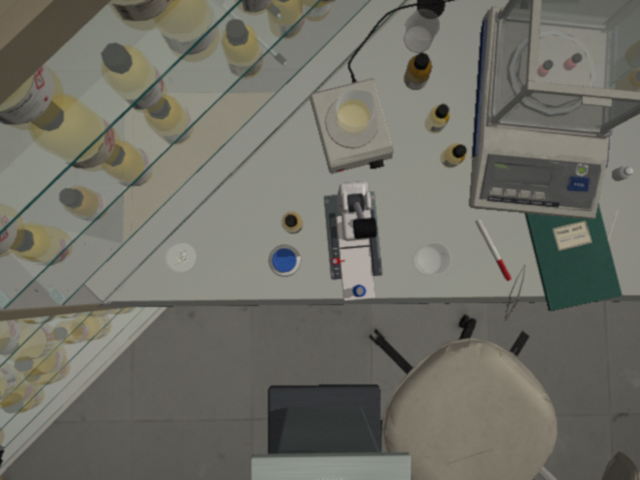

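The scene view shows the knob at (357,209) and the post at (325,335). The top view shows the knob at (366,228), post at (359,291) and red pointer at (337,261). Next I'll measure by colour masks and triangulate.

```bash
cat > h.py <<'E'
import numpy as np, cv2
from scipy.spatial.transform import Rotation as R
from station import manip, probe_bus, workorder, capture, camera_params
def ray(n,uv):
    c=camera_params(n);K=c["camera_matrix"]
    d=np.array([(uv[0]-K[0,2])/K[0,0],-(uv[1]-K[1,2])/K[1,1],-1.])
    return c["origin"],R.from_quat(c["attitude"]).apply(d/np.linalg.norm(d))
def plane(n,uv,z):
    o,d=ray(n,uv); return o+d*(z-o[2])/d[2]
def tri(uvs,uvt):
    (a,d),(b,e)=ray("scene",uvs),ray("top",uvt)
    s=np.linalg.lstsq(np.c_[d,-e],b-a,rcond=None)[0]
    p,q=a+s[0]*d,b+s[1]*e
    return (p+q)/2,np.linalg.norm(p-q)
def blobs(im,lo,hi,box,amin=4):
    x0,y0,x1,y1=box
    m=cv2.inRange(cv2.cvtColor(im,cv2.COLOR_RGB2HSV)[y0:y1,x0:x1],np.array(lo),np.array(hi))
    n,_,st,ce=cv2.connectedComponentsWithStats(m)
    return [(int(st[i,4]),(ce[i]+[x0,y0]).round(1).tolist(),(st[i,:4]+[x0,y0,0,0]).tolist()) for i in range(1,n) if st[i,4]>=amin]
BLUE=((100,120,40),(130,255,255));RED=((170,110,60),(180,255,255));BLK=((0,0,0),(180,255,32))
E
python3 - <<'E'
from h import *
s=capture("scene");t=capture("top")
for nm,c in(("blue",BLUE),("red",RED),("blk",BLK)):
    print(nm,"S",blobs(s,*c,(270,190,430,370)));print("   T",blobs(t,*c,(265,175,400,310)))
a=cv2.resize(s[190:370,290:410],None,fx=4,fy=4,interpolation=cv2.INTER_CUBIC)[:600]
a=cv2.resize(s[195:370,300:420],None,fx=3.4,fy=3.4,interpolation=cv2.INTER_CUBIC)
b=cv2.resize(t[180:305,320:390],None,fx=4.76,fy=4.76,interpolation=cv2.INTER_CUBIC)
h=min(len(a),len(b));cv2.imwrite("pics/c1.png",np.hstack([a[:h],b[:h]])[:,:,::-1])
E
```

```text
blue S [(223, [292.1, 304.9], [282, 299, 21, 13]), (209, [323.1, 341.4], [318, 328, 12, 26])]
   T [(417, [283.7, 259.9], [273, 249, 23, 23]), (52, [358.3, 290.1], [353, 285, 13, 11])]
red S [(9, [329.1, 324.9], [326, 324, 7, 3])]
   T [(5, [334.0, 263.6], [333, 263, 3, 2])]
blk S [(313, [357.0, 209.3], [346, 201, 23, 18]), (66, [321.5, 270.2], [318, 266, 8, 9]), (70, [420.7, 301.7], [416, 296, 11, 11])]
   T [(14, [351.1, 208.6], [350, 206, 4, 5]), (71, [290.9, 220.4], [286, 216, 10, 10]), (387, [364.6, 227.9], [354, 218, 22, 20])]
```

View pics/c1.png

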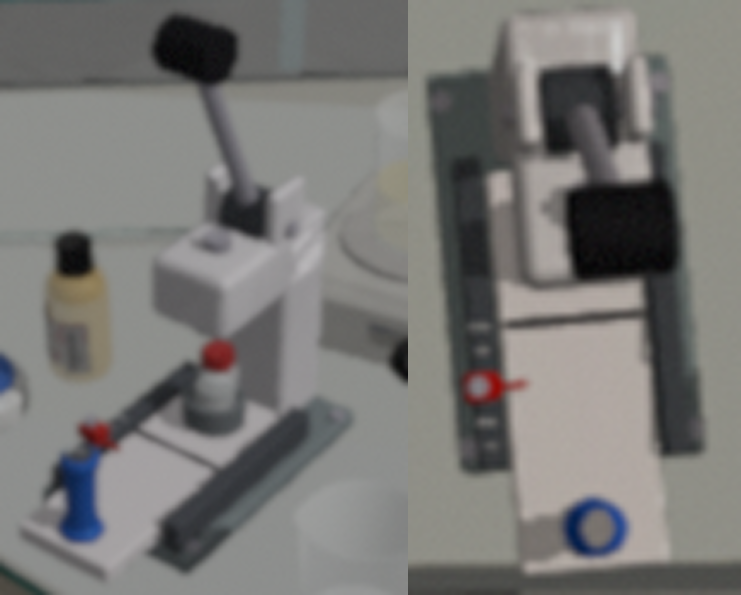

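Left crop: knob (357,209), post cap top (324,329), line's left end (343,322). Right crop: post cap (359.7,290.5), pointer tip (344.6,260.5), line from (340,248.3) to (369.4,246.8), knob (364.8,227.9). Now I'll triangulate these.

Run:
```python
from h import *
P={}
for k,s,t in(("knob",(357.1,209.2),(364.8,227.9)),("posttop",(324.1,329),(359.7,290.5)),("ptr",(334.7,327.4),(344.6,260.5)),("lineL",(342.6,322.1),(340,248.3))):
    P[k],e=tri(s,t);print(k,P[k].round(4),round(e*1e3,1))
L=plane("top",(340,248.3),.026);Rr=plane("top",(369.4,246.8),.026);pt=plane("top",(344.6,260.5),.029);po=plane("top",(359.7,290.5),.078);kn=plane("top",(364.8,227.9),.277)
print("line",L,Rr,"ptr",pt,"post",po,"knob",kn, "len",np.linalg.norm(L-Rr))
for a,b in((po,kn),):
    d=(kn-po)[:2];print("dist post-knob",np.linalg.norm(d),"(101) yaw",np.degrees(np.arctan2(d[1],d[0])))
d=(L-Rr)[:2];y=np.arctan2(d[1],d[0])-np.pi/2;print("yaw line",np.degrees(y))
d=(kn-po)[:2];y=np.arctan2(d[1],d[0])
x=np.array([np.cos(y),np.sin(y)]);o=po[:2]+.125*x
print("origin",o,"line x,y",(L[:2]-o)@x,"ptr",(pt[:2]-o)@x,"mark",(L-pt)[:2]@x)
```

```text
knob [ 0.5789 -0.0526  0.2768] 0.8
posttop [ 0.4797 -0.0595  0.0745] 3.6
ptr [ 0.5387 -0.033   0.0305] 1.5
lineL [ 0.5655 -0.0264  0.0244] 6.8
line [ 0.56297165 -0.02391521  0.026     ] [ 0.56532487 -0.08307806  0.026     ] ptr [ 0.53822433 -0.03261321  0.029     ] post [ 0.47840093 -0.05793381  0.078     ] knob [ 0.5785859  -0.05226436  0.277     ] len 0.059209629390847805
dist post-knob 0.10034526104564151 (101) yaw 3.2389080018051892
yaw line 2.277755388537859
origin [ 0.60320126 -0.05087137] line x,y -0.038642334761542364 ptr -0.06384155608199137 mark 0.025199221320448998
```

Heights agree with the text: knob 277 mm, post top about 75–78, line length 59. Yaw is about 3°, post to knob is 100 mm (expected 101), and the mark is about 25 mm. I'll turn the tool so its y axis lies along press y, and lift.

```bash
echo '{"ticks": [[0.085,0,0,-0.0225,0,0,-0.117],[0.085,0,0,-0.0225,0,0,-0.117],[0.085,0,0,-0.0225,0,0,-0.117],[0.085,0,0,-0.0225,0,0,-0.117],[0.085,0,0,0,0,0,0]]}' | python3 shift.py
python3 - <<'E'
from h import *
o=probe_bus.get_obs();r=R.from_quat(o["tool_rot"]);print(r.as_matrix().round(3),o["qpos"])
for w in((.37,.25,.34),(.579,-.0525,.345)): print(r.inv().apply(np.array(w)-o["tcp_pos"]))
# slide left edge yaw
a=plane("top",(340.4,249.3),.026);b=plane("top",(344.2,300.2),.026);d=a-b;print(np.degrees(np.arctan2(d[1],d[0])))
E
```

```text
clock: 0.62
tcp_pos: [0.2519, 0.5748, 0.3459]
tool_rot: [-0.029, 1.0, 0.004, 0.002]
contact_force: [-0.6, 1.1, 1.0]
grip_width: 0.0855
grasp_force: 0.0
[[-0.998 -0.058  0.005]
 [-0.058  0.998  0.009]
 [-0.005  0.008 -1.   ]] [ 1.08837753e+00  2.38396920e-01  1.52787231e+00 -3.83888532e-05
  1.36552578e+00 -5.40592120e-01]
[-0.09896956 -0.33114747  0.00364968]
[-0.2900557  -0.64523971 -0.00301339]
3.4008071347102415
```

```bash
echo '{"ticks": [[0.085,-0.011,-0.037,0,0,0,0],[0.085,-0.011,-0.037,0,0,0,0],[0.085,-0.011,-0.037,0,0,0,0],[0.085,-0.011,-0.037,0,0,0,0],[0.085,-0.011,-0.037,0,0,0,0]]}' | python3 shift.py >/dev/null
echo '{"ticks": [[0.085,-0.011,-0.037,0,0,0,0],[0.085,-0.011,-0.037,0,0,0,0],[0.085,-0.011,-0.037,0,0,0,0],[0.085,-0.011,-0.037,0,0,0,0],[0.085,-0.02,-0.034,0,0,0,0]]}' | python3 shift.py
echo '{"ticks": [[0.085,-0.02,-0.034,0,0,0,0],[0.085,-0.02,-0.034,0,0,0,0],[0.085,-0.02,-0.034,0,0,0,0],[0.085,-0.02,-0.034,0,0,0,0],[0.085,-0.02,-0.034,0,0,0,0]]}' | python3 shift.py
echo '{"ticks": [[0.085,-0.02,-0.034,0,0,0,0],[0.085,-0.02,-0.034,0,0,0,0],[0.085,-0.02,-0.034,0,0,0,0],[0.085,0,0,0,0,0,0],[0.085,0,0,0,0,0,0]]}' | python3 shift.py
python3 - <<'E'
from h import *
o=probe_bus.get_obs();r=R.from_quat(o["tool_rot"]);print(o["qpos"])
for w in((.579,-.0525,.277),): print(r.inv().apply(np.array(w)-o["tcp_pos"]))
E
```

```text
clock: 1.45
tcp_pos: [0.3886, 0.2105, 0.3391]
tool_rot: [-0.027, 1.0, -0.0, -0.001]
contact_force: [0.8, 0.0, -0.5]
grip_width: 0.0851
grasp_force: 0.0
clock: 1.87
tcp_pos: [0.4993, 0.0465, 0.3392]
tool_rot: [-0.027, 1.0, 0.0, -0.0]
contact_force: [0.9, 0.9, -0.1]
grip_width: 0.0849
grasp_force: 0.0
clock: 2.28
tcp_pos: [0.5647, -0.0519, 0.3384]
tool_rot: [-0.025, 1.0, 0.0, -0.001]
contact_force: [-0.6, 0.7, 0.3]
grip_width: 0.085
grasp_force: 0.0
[-1.68477419e-01  1.28588196e-01  1.67157795e+00  1.87951996e-04
  1.34400110e+00 -1.78968464e+00]
[-0.0144002  -0.00139458  0.06133824]
```

```bash
echo '{"ticks": [[0.085,-0.014,-0.001,0.012,0,0,0],[0.085,0,0,0.02,0,0,0],[0.085,0,0,0.02,0,0,0],[0.085,0,0,0.009,0,0,0],[0.085,0,0,0,0,0,0]]}' | python3 shift.py
echo '{"ticks": [[0.045,0,0,0,0,0,0],[0.045,0,0,0,0,0,0],[0.045,0,0,0,0,0,0],[0.03,0,0,0,0,0,0],[0.03,0,0,0,0,0,0]]}' | python3 shift.py
echo '{"ticks": [[0.02,0,0,0,0,0,0],[0.02,0,0,0,0,0,0],[0.02,0,0,0,0,0,0]]}' | python3 shift.py
python3 - <<'E'
from h import *
cs=[capture("scene")[170:320,290:430],capture("top")[160:310,300:440]]
cv2.imwrite("pics/g1.png",np.hstack([cv2.resize(c,None,fx=2.8,fy=2.8) for c in cs])[:,:,::-1])
o=probe_bus.get_obs();print(o["tcp_pos"],o["moment"])
E
```

```text
clock: 2.7
tcp_pos: [0.5759, -0.0488, 0.2756]
tool_rot: [-0.028, 1.0, 0.001, -0.003]
contact_force: [-0.4, 0.4, -0.2]
grip_width: 0.0848
grasp_force: 0.0
clock: 3.12
tcp_pos: [0.5794, -0.0516, 0.2811]
tool_rot: [-0.028, 1.0, -0.002, 0.001]
contact_force: [-0.2, -3.0, 5.1]
grip_width: 0.0352
grasp_force: 61.1
clock: 3.37
tcp_pos: [0.5794, -0.0516, 0.2811]
tool_rot: [-0.028, 1.0, -0.001, 0.001]
contact_force: [-1.7, -4.0, 5.7]
grip_width: 0.0352
grasp_force: 61.3
[ 0.5794078  -0.05157999  0.28103668] [-0.5808696   0.3219938   0.50513008]
```

View pics/g1.png

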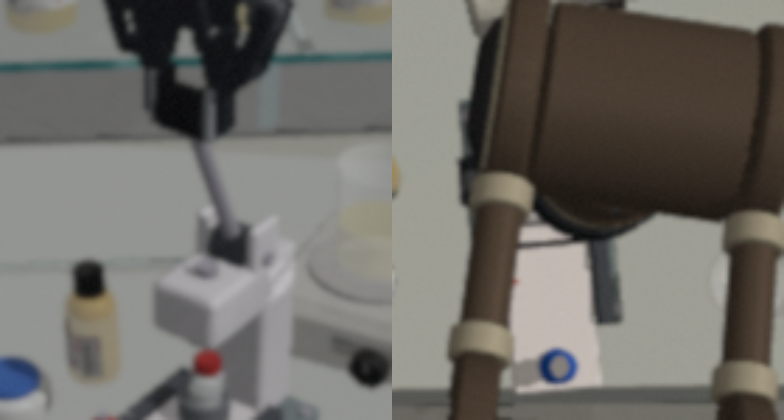

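The grip is on the knob's flat ends (opening 35 mm, 61 N). The slide, the pointer and the other things are untouched. Pulling the lever down along its arc.

```bash
echo '{"ticks": [[0.02,0.0048,0,0.0029,0,0,0],[0.02,0.0048,0,0.0029,0,0,0],[0.02,0.0048,0,0.0029,0,0,0],[0.02,0.0048,0,0.0029,0,0,0],[0.02,0.0048,0,0.0029,0,0,0]]}' | python3 shift.py
echo '{"ticks": [[0.02,0.0042,0,0.0038,0,0,0],[0.02,0.0042,0,0.0038,0,0,0],[0.02,0.0042,0,0.0038,0,0,0],[0.02,0.0042,0,0.0038,0,0,0],[0.02,0.0042,0,0.0038,0,0,0]]}' | python3 shift.py
```

```text
clock: 3.88
tcp_pos: [0.5598, -0.053, 0.2703]
tool_rot: [-0.028, 1.0, -0.002, 0.008]
contact_force: [1.7, -3.5, 11.7]
grip_width: 0.0351
grasp_force: 63.0
clock: 4.3
tcp_pos: [0.5374, -0.0547, 0.2516]
tool_rot: [-0.029, 1.0, -0.002, 0.006]
contact_force: [-3.0, -5.0, 16.6]
grip_width: 0.0349
grasp_force: 66.6
```

```bash
echo '{"ticks": [[0.02,0.0033,0,0.0045,0,0,0],[0.02,0.0033,0,0.0045,0,0,0],[0.02,0.0033,0,0.0045,0,0,0],[0.02,0.0033,0,0.0045,0,0,0],[0.02,0.0033,0,0.0045,0,0,0]]}' | python3 shift.py
echo '{"ticks": [[0.02,0.0023,0,0.0051,0,0,0],[0.02,0.0023,0,0.0051,0,0,0],[0.02,0.0023,0,0.0051,0,0,0],[0.02,0.0023,0,0.0051,0,0,0],[0.02,0.0023,0,0.0051,0,0,0]]}' | python3 shift.py
echo '{"ticks": [[0.02,0,0,0.001,0,0,0],[0.02,0,0,0,0,0,0],[0.02,0,0,0,0,0,0]]}' | python3 shift.py
```

```text
clock: 4.72
tcp_pos: [0.519, -0.0561, 0.2278]
tool_rot: [-0.029, 1.0, -0.003, 0.003]
contact_force: [-6.1, -6.3, 15.9]
grip_width: 0.035
grasp_force: 70.4
clock: 5.13
tcp_pos: [0.5061, -0.057, 0.2009]
tool_rot: [-0.029, 1.0, -0.003, 0.001]
contact_force: [-8.2, -8.0, 15.5]
grip_width: 0.0348
grasp_force: 74.6
clock: 5.38
tcp_pos: [0.5055, -0.0571, 0.1992]
tool_rot: [-0.029, 1.0, -0.003, -0.0]
contact_force: [-8.3, -7.3, 13.2]
grip_width: 0.035
grasp_force: 74.5
```

```bash
echo '{"ticks": [[0.02,0.001,0,0.002,0,0,0],[0.02,0.001,0,0.002,0,0,0],[0.02,0,0,0,0,0,0],[0.02,0,0,0,0,0,0],[0.02,0,0,0,0,0,0]]}' | python3 shift.py
python3 - <<'E'
from h import *
s=capture("scene");cs=s[170:320,280:440]
cv2.imwrite("pics/g2.png",cv2.resize(cs,None,fx=4,fy=4)[:,:,::-1])
E
```

```text
clock: 5.8
tcp_pos: [0.5042, -0.0572, 0.1956]
tool_rot: [-0.029, 1.0, -0.003, 0.001]
contact_force: [-7.8, -8.2, 14.0]
grip_width: 0.0353
grasp_force: 75.0
```

View pics/g2.png

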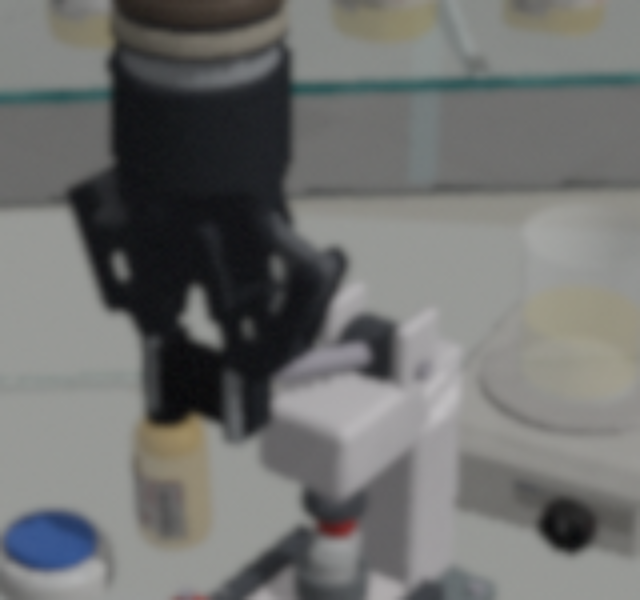

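The lever is nearly level and the plunger touches the cap, but the last push moved 3.6 mm with no rise in force. It isn't at the stop yet, so I'll push further.

```bash
echo '{"ticks": [[0.02,0.001,0,0.002,0,0,0],[0.02,0.001,0,0.003,0,0,0],[0.02,0,0,0.003,0,0,0],[0.02,0,0,0,0,0,0],[0.02,0,0,0,0,0,0]]}' | python3 shift.py
echo '{"ticks": [[0.02,0,0,0.002,0,0,0],[0.02,0,0,0.002,0,0,0],[0.02,0,0,0,0,0,0],[0.02,0,0,0,0,0,0]]}' | python3 shift.py
```

```text
clock: 6.27
tcp_pos: [0.5035, -0.0573, 0.1928]
tool_rot: [-0.029, 1.0, -0.003, 0.002]
contact_force: [-16.5, -6.1, 39.1]
grip_width: 0.0352
grasp_force: 78.6
clock: 6.6
tcp_pos: [0.5034, -0.0574, 0.1917]
tool_rot: [-0.029, 1.0, -0.003, 0.001]
contact_force: [-23.9, -5.3, 53.8]
grip_width: 0.035
grasp_force: 81.2
```

The force rises sharply now, so the lever is at the stop. I'll hold, then come back slowly along the arc.

```bash
echo '{"ticks": [[0.02,0,0,-0.002,0,0,0],[0.02,0,0,-0.002,0,0,0],[0.02,0,0,0,0,0,0],[0.02,0,0,0,0,0,0],[0.02,0,0,0,0,0,0]]}' | python3 shift.py
echo '{"ticks": [[0.02,-0.001,0,-0.003,0,0,0],[0.02,-0.001,0,-0.003,0,0,0],[0.02,-0.001,0,-0.003,0,0,0],[0.02,-0.001,0,-0.002,0,0,0],[0.02,0,0,-0.002,0,0,0]]}' | python3 shift.py 
echo '{"ticks": [[0.02,-0.0015,0,-0.0032,0,0,0],[0.02,-0.0015,0,-0.0032,0,0,0],[0.02,-0.0015,0,-0.0032,0,0,0],[0.02,-0.0015,0,-0.0032,0,0,0]]}' | python3 shift.py
echo '{"ticks": [[0.02,-0.0015,0,-0.0032,0,0,0],[0.02,-0.0015,0,-0.0032,0,0,0],[0.02,-0.0015,0,-0.0032,0,0,0],[0.02,-0.0015,0,-0.0032,0,0,0]]}' | python3 shift.py
echo '{"ticks": [[0.02,-0.0021,0,-0.0028,0,0,0],[0.02,-0.0021,0,-0.0028,0,0,0],[0.02,-0.0021,0,-0.0028,0,0,0],[0.02,-0.0021,0,-0.0028,0,0,0]]}' | python3 shift.py
echo '{"ticks": [[0.02,-0.0021,0,-0.0028,0,0,0],[0.02,-0.0021,0,-0.0028,0,0,0],[0.02,-0.0021,0,-0.0028,0,0,0],[0.02,-0.0021,0,-0.0028,0,0,0]]}' | python3 shift.py
```

```text
clock: 7.02
tcp_pos: [0.5036, -0.0574, 0.1924]
tool_rot: [-0.029, 1.0, -0.003, 0.002]
contact_force: [-14.3, -5.2, 35.4]
grip_width: 0.0353
grasp_force: 78.9
clock: 7.43
tcp_pos: [0.5053, -0.0571, 0.1977]
tool_rot: [-0.029, 1.0, -0.003, -0.001]
contact_force: [2.3, -8.0, -3.4]
grip_width: 0.035
grasp_force: 73.8
clock: 7.77
tcp_pos: [0.5107, -0.0567, 0.2101]
tool_rot: [-0.029, 1.0, -0.003, -0.002]
contact_force: [0.5, -8.4, 0.0]
grip_width: 0.0354
grasp_force: 73.6
clock: 8.1
tcp_pos: [0.5178, -0.0562, 0.2228]
tool_rot: [-0.029, 1.0, -0.003, -0.0]
contact_force: [2.3, -8.6, -4.1]
grip_width: 0.0352
grasp_force: 72.6
clock: 8.43
tcp_pos: [0.5253, -0.0556, 0.2336]
tool_rot: [-0.029, 1.0, -0.002, -0.001]
contact_force: [1.3, -7.4, -3.0]
grip_width: 0.0351
grasp_force: 72.1
clock: 8.77
tcp_pos: [0.5343, -0.0549, 0.2444]
tool_rot: [-0.029, 1.0, -0.002, -0.001]
contact_force: [3.8, -6.2, -7.1]
grip_width: 0.0354
grasp_force: 70.9
```

```bash
echo '{"ticks": [[0.02,-0.0026,0,-0.0024,0,0,0],[0.02,-0.0026,0,-0.0024,0,0,0],[0.02,-0.0026,0,-0.0024,0,0,0],[0.02,-0.0026,0,-0.0024,0,0,0]]}' | python3 shift.py >/dev/null
echo '{"ticks": [[0.02,-0.0026,0,-0.0024,0,0,0],[0.02,-0.0026,0,-0.0024,0,0,0],[0.02,-0.0026,0,-0.0024,0,0,0],[0.02,-0.0026,0,-0.0024,0,0,0]]}' | python3 shift.py
echo '{"ticks": [[0.02,-0.003,0,-0.0018,0,0,0],[0.02,-0.003,0,-0.0018,0,0,0],[0.02,-0.003,0,-0.0018,0,0,0],[0.02,-0.003,0,-0.0018,0,0,0]]}' | python3 shift.py
```

```text
clock: 9.43
tcp_pos: [0.5543, -0.0534, 0.2624]
tool_rot: [-0.029, 1.0, -0.002, -0.002]
contact_force: [5.3, -6.9, -9.0]
grip_width: 0.0352
grasp_force: 69.5
clock: 9.77
tcp_pos: [0.5653, -0.0526, 0.2697]
tool_rot: [-0.029, 1.0, -0.002, -0.003]
contact_force: [0.6, -5.1, -5.7]
grip_width: 0.035
grasp_force: 69.3
```

```bash
echo '{"ticks": [[0.02,-0.003,0,-0.0018,0,0,0],[0.02,-0.003,0,-0.0018,0,0,0],[0.02,-0.003,0,-0.0018,0,0,0],[0.02,-0.003,0,-0.0018,0,0,0]]}' | python3 shift.py
echo '{"ticks": [[0.02,-0.0015,0,-0.001,0,0,0],[0.02,-0.0015,0,-0.001,0,0,0],[0.02,0,0,0,0,0,0]]}' | python3 shift.py
echo '{"ticks": [[0.02,-0.0015,0,-0.001,0,0,0],[0.02,-0.0015,0,-0.001,0,0,0],[0.02,0,0,0,0,0,0]]}' | python3 shift.py
```

```text
clock: 10.1
tcp_pos: [0.577, -0.0517, 0.2761]
tool_rot: [-0.028, 1.0, -0.001, -0.004]
contact_force: [0.5, -4.2, -6.7]
grip_width: 0.0354
grasp_force: 68.7
clock: 10.35
tcp_pos: [0.5794, -0.0516, 0.2772]
tool_rot: [-0.029, 1.0, -0.001, -0.005]
contact_force: [-0.0, -5.3, -7.9]
grip_width: 0.0352
grasp_force: 68.3
clock: 10.6
tcp_pos: [0.5797, -0.0515, 0.2773]
tool_rot: [-0.029, 1.0, -0.001, -0.008]
contact_force: [-5.5, -6.2, -10.1]
grip_width: 0.0351
grasp_force: 68.0
```

The lever is back at its rest stop: TCP x is as before and the force has reversed. Releasing, lifting and moving over the post.

```bash
echo '{"ticks": [[0.045,0.0015,0,0,0,0,0],[0.06,0.0015,0,0,0,0,0],[0.085,0,0,0,0,0,0],[0.085,0,0,0,0,0,0],[0.085,0,0,-0.01,0,0,0]]}' | python3 shift.py
echo '{"ticks": [[0.085,0,0,-0.02,0,0,0],[0.085,0,0,-0.025,0,0,0],[0.085,0,0,-0.025,0,0,0],[0.085,0.03,0,0,0,0,0],[0.085,0.03,0,0,0,0,0]]}' | python3 shift.py
echo '{"ticks": [[0.085,0.03,0,0,0,0,0],[0.085,0.03,0,0,0,0,0],[0.085,0.03,0,0,0,0,0],[0.085,0.03,0,0,0,0,0],[0.085,0,0,0,0,0,0]]}' | python3 shift.py
python3 - <<'E'
from h import *
s=capture("scene");t=capture("top")
print("knob S",blobs(s,*BLK,(330,190,380,240),50)," T",blobs(t,*BLK,(340,205,390,250),50),blobs(t,*BLUE,(340,270,380,310)),blobs(s,*BLUE,(310,315,340,370)))
o=probe_bus.get_obs();r=R.from_quat(o["tool_rot"]);print(r.as_matrix().round(3))
for z in(.15,.058): print(r.inv().apply(np.array((.4785,-.0583,z))-o["tcp_pos"]))
cs=[s[180:360,290:410],t[180:310,300:440]]
cv2.imwrite("pics/g3.png",np.hstack([cv2.resize(c,(400,560)) for c in cs])[:,:,::-1])
E
```

```text
clock: 11.02
tcp_pos: [0.5816, -0.0497, 0.2923]
tool_rot: [-0.028, 1.0, 0.0, -0.001]
contact_force: [-0.2, -1.3, -0.2]
grip_width: 0.0851
grasp_force: 0.0
clock: 11.43
tcp_pos: [0.5243, -0.0535, 0.3672]
tool_rot: [-0.028, 1.0, -0.001, 0.004]
contact_force: [-0.2, -0.1, 0.4]
grip_width: 0.0851
grasp_force: 0.0
clock: 11.85
tcp_pos: [0.3986, -0.0597, 0.3642]
tool_rot: [-0.027, 1.0, -0.0, -0.0]
contact_force: [1.4, -0.5, 0.2]
grip_width: 0.0851
grasp_force: 0.0
knob S [(311, [357.0, 209.4], [346, 201, 23, 18])]  T [(387, [364.5, 227.9], [354, 218, 22, 20])] [(53, [358.5, 290.1], [353, 285, 13, 11])] [(208, [323.2, 341.3], [318, 328, 12, 26])]
[[-0.998 -0.055  0.004]
 [-0.055  0.999 -0.001]
 [-0.004 -0.001 -1.   ]]
[-0.07490889 -0.00219545  0.21521139]
[-0.07450343 -0.00211158  0.30721046]
```

View pics/g3.png

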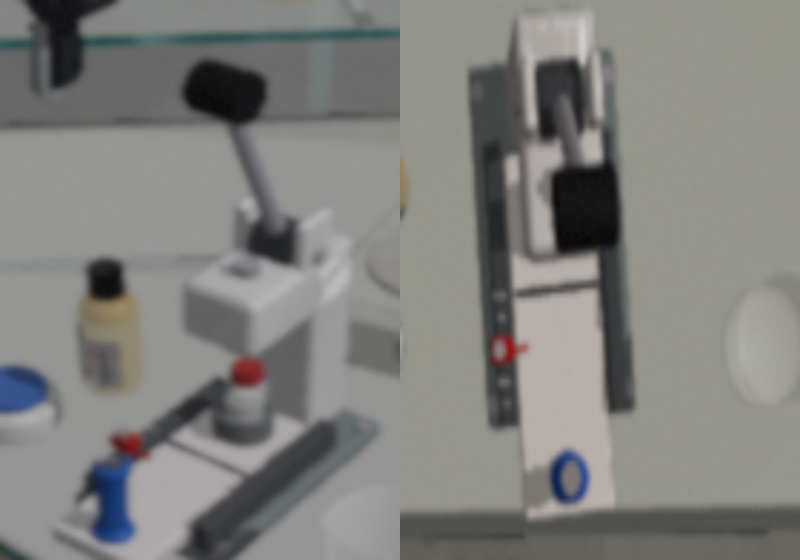

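The knob is back at its starting pixels (scene 357,209; top 364.5,227.9), so the lever is fully up, and the vial stands in its nest. I'll measure the line–pointer gap to sub-pixel accuracy while the view is clear.

```bash
cat >> h.py <<'E'
YAW=np.radians(3.3)
def gap(n=4,rows=(235,285)):
    t=np.mean([capture("top") for _ in range(n)],axis=0)
    a,b=rows; g=t.mean(2); v=np.arange(480)
    red=t[:,:,0]-t[:,:,1]; X=np.array([np.cos(YAW),np.sin(YAW),0])
    tip=[]; 
    for u in range(340,350):
        w=np.clip(red[a:b,u]-15,0,None)
        if w.sum()>15: tip.append((u,round(float((w*v[a:b]).sum()/w.sum()),2),round(float(w.sum()))))
    line=[]
    for u in range(342,368):
        c=g[a:b,u].copy(); bg=np.median(c); w=np.clip(bg-25-c,0,None)*(red[a:b,u]<12)
        k=int(np.argmax(w)); w[:max(k-4,0)]=0; w[k+5:]=0
        line.append((u,round(float((w*v[a:b]).sum()/max(w.sum(),1e-6)),2)))
    return tip,line,t
E
python3 - <<'E'
from h import *
tip,line,t=gap(); print(tip);print(line)
X=np.array([np.cos(YAW),np.sin(YAW),0])
lp=[plane("top",l,.026)@X for l in line]; tp=[plane("top",l[:2],.029)@X for l in tip]
print(np.round(np.array(lp)*1e3,1));print(np.round(np.array(tp)*1e3,1), (np.median(lp)-np.median(tp))*1e3)
E
```

```text
[(340, 260.66, 125), (341, 260.63, 82), (342, 260.5, 86), (343, 260.26, 88), (344, 260.16, 56)]
[(342, 247.63), (343, 247.56), (344, 236.98), (345, 247.34), (346, 247.24), (347, 247.17), (348, 247.14), (349, 247.07), (350, 246.96), (351, 246.9), (352, 246.81), (353, 246.67), (354, 236.86), (355, 236.65), (356, 236.7), (357, 236.68), (358, 236.66), (359, 236.63), (360, 236.59), (361, 236.56), (362, 236.52), (363, 236.47), (364, 236.44), (365, 236.38), (366, 236.32), (367, 236.27)]
[561.7 561.7 582.9 561.9 562.  562.  561.9 561.9 562.  562.  562.  562.1
 581.7 582.  581.8 581.7 581.6 581.5 581.4 581.4 581.3 581.3 581.2 581.2
 581.2 581.1]
[535.8 535.7 535.8 536.2 536.2] 45.35255322945575
```

The line is at 561.9 mm and the pointer at 536.0 mm along press x, so the travel to reach is about 25.9 mm. Going down onto the post.

```bash
echo '{"ticks": [[0.085,-0.025,-0.001,0.016,0,0,0],[0.085,-0.025,-0.001,0.02,0,0,0],[0.085,-0.0247,0,0.03,0,0,0],[0.085,0,0,0.04,0,0,0],[0.085,0,0,0.04,0,0,0]]}' | python3 shift.py
echo '{"ticks": [[0.085,0,0,0.04,0,0,0],[0.085,0,0,0.029,0,0,0],[0.085,0,0,0.025,0,0,0],[0.085,0,0,0.025,0,0,0],[0.085,0,0,0,0,0,0]]}' | python3 shift.py
python3 - <<'E'
from h import *
for i in range(2): capture("top")
o=probe_bus.get_obs();r=R.from_quat(o["tool_rot"]);print(o["tcp_pos"],r.inv().apply(np.array((.4785,-.0583,.058))-o["tcp_pos"]))
E
```

```text
clock: 12.57
tcp_pos: [0.4802, -0.058, 0.2162]
tool_rot: [-0.028, 1.0, -0.0, 0.002]
contact_force: [0.4, 0.1, -0.1]
grip_width: 0.0851
grasp_force: 0.0
clock: 12.98
tcp_pos: [0.4734, -0.0569, 0.0927]
tool_rot: [-0.028, 1.0, 0.001, -0.006]
contact_force: [-1.5, -0.1, 0.2]
grip_width: 0.0853
grasp_force: 0.0
[ 0.47696809 -0.05770401  0.09704876] [-0.00161413 -0.00071382  0.03904348]
```

```bash
echo '{"ticks": [[0.085,-0.0015,-0.0006,0.013,0,0,0],[0.085,0,0,0.013,0,0,0],[0.085,0,0,0.013,0,0,0],[0.085,0,0,0,0,0,0],[0.085,0,0,0,0,0,0]]}' | python3 shift.py
echo '{"ticks": [[0.03,0,0,0,0,0,0],[0.03,0,0,0,0,0,0],[0.03,0,0,0,0,0,0],[0.01,0,0,0,0,0,0],[0.01,0,0,0,0,0,0]]}' | python3 shift.py
echo '{"ticks": [[0.005,0,0,0,0,0,0],[0.005,0,0,0,0,0,0],[0.005,0,0,0,0,0,0]]}' | python3 shift.py
python3 - <<'E'
from h import *
t=capture("top");s=capture("scene")
cs=[s[230:380,270:390],t[180:330,300:420]]
cv2.imwrite("pics/g4.png",np.hstack([cv2.resize(c,(400,500)) for c in cs])[:,:,::-1])
E
```

```text
clock: 13.5
tcp_pos: [0.48, -0.0587, 0.0604]
tool_rot: [-0.028, 1.0, -0.0, 0.001]
contact_force: [-0.1, -0.5, 0.2]
grip_width: 0.085
grasp_force: 0.0
clock: 13.92
tcp_pos: [0.4791, -0.0586, 0.0596]
tool_rot: [-0.028, 1.0, -0.0, 0.0]
contact_force: [0.3, 0.3, 0.3]
grip_width: 0.0249
grasp_force: 0.0
clock: 14.17
tcp_pos: [0.4792, -0.0591, 0.0597]
tool_rot: [-0.028, 1.0, -0.001, 0.0]
contact_force: [-1.3, -3.6, 5.0]
grip_width: 0.019
grasp_force: 58.3
```

View pics/g4.png

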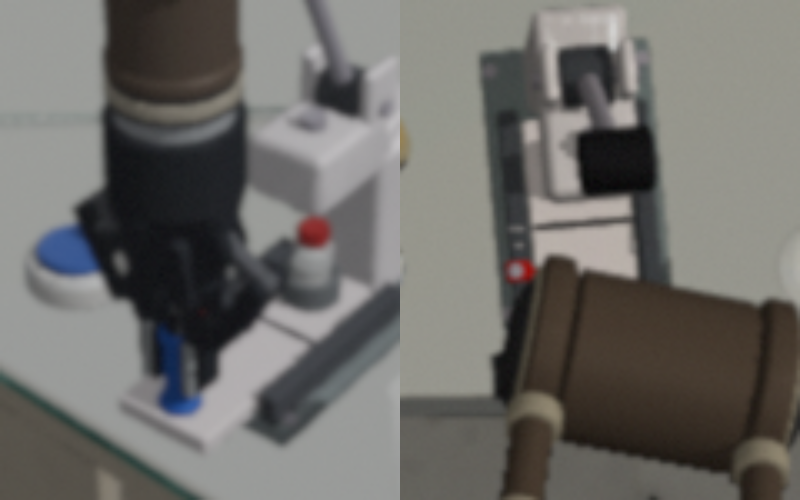

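The gripper holds the post (19 mm, 58 N) and the line is visible in the top view. Drawing the slide out gently.

```bash
echo '{"ticks": [[0.005,0.002,0,0,0,0,0],[0.005,0.0025,0,0,0,0,0],[0.005,0.0025,0,0,0,0,0],[0.005,0.0025,0,0,0,0,0],[0.005,0.0025,0,0,0,0,0]]}' | python3 shift.py >/dev/null
echo '{"ticks": [[0.005,0.0025,0,0,0,0,0],[0.005,0.0025,0,0,0,0,0],[0.005,0.0025,0,0,0,0,0],[0.005,0.0025,0,0,0,0,0],[0.005,0.002,0,0,0,0,0]]}' | python3 shift.py >/dev/null
echo '{"ticks": [[0.005,0.001,0,0,0,0,0],[0.005,0,0,0,0,0,0],[0.005,0,0,0,0,0,0],[0.005,0,0,0,0,0,0]]}' | python3 shift.py
python3 - <<'E'
from h import *
tip,line,t=gap(4,(253,285)); print(tip);print(line[:24])
X=np.array([np.cos(YAW),np.sin(YAW),0])
print("tcp travel",(np.array([.4792,-.0591,0])-probe_bus.get_obs()["tcp_pos"])@X)
print([round(plane("top",l,.026)@X*1e3,1) for l in line[:24]],[round(plane("top",l[:2],.029)@X*1e3,1) for l in tip])
cv2.imwrite("pics/g5.png",cv2.resize(t[230:300,320:390].astype(np.uint8),(600,600),interpolation=cv2.INTER_CUBIC)[:,:,::-1])
E
```

```text
clock: 15.43
tcp_pos: [0.4562, -0.0608, 0.0598]
tool_rot: [-0.028, 1.0, -0.001, 0.003]
contact_force: [5.0, -4.2, -0.0]
grip_width: 0.0188
grasp_force: 58.5
[(340, 260.53, 146), (341, 260.47, 107), (342, 260.32, 115), (343, 260.16, 104), (344, 260.05, 66)]
[(342, 281.28), (343, 281.05), (344, 282.05), (345, 278.39), (346, 276.85), (347, 276.15), (348, 276.19), (349, 276.3), (350, 276.38), (351, 276.61), (352, 277.09), (353, 278.3), (354, 282.02), (355, 282.02), (356, 281.1), (357, 280.9), (358, 280.34), (359, 280.41), (360, 280.73), (361, 281.23), (362, 280.83), (363, 281.38), (364, 281.5), (365, 281.66)]
tcp travel 0.022974806153481925
[np.float64(494.5), np.float64(494.8), np.float64(492.7), np.float64(499.8), np.float64(502.8), np.float64(504.0), np.float64(503.8), np.float64(503.4), np.float64(503.1), np.float64(502.5), np.float64(501.5), np.float64(498.9), np.float64(491.4), np.float64(491.2), np.float64(492.9), np.float64(493.2), np.float64(494.2), np.float64(493.9), np.float64(493.1), np.float64(492.0), np.float64(492.6), np.float64(491.4), np.float64(491.0), np.float64(490.6)] [np.float64(536.0), np.float64(536.0), np.float64(536.2), np.float64(536.4), np.float64(536.4)]
```

View pics/g5.png

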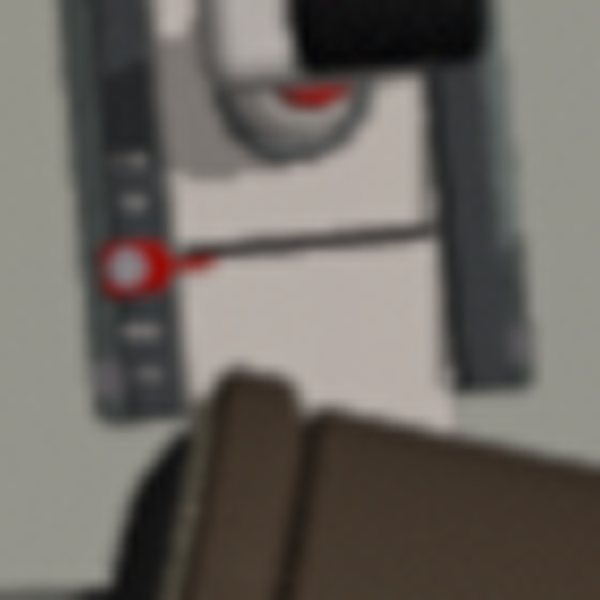

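The line runs from (343,259) to (370,257) in the full picture, just short of the pointer at (344,260). I'll measure again with a tight window.

```bash
cat > m.py <<'E'
from h import *
tip,line,t=gap(4,(250,268))
X=np.array([np.cos(YAW),np.sin(YAW),0])
l=[round(float(plane("top",l,.026)@X*1e3),1) for l in line if 346<=l[0]<=364]; p=[round(float(plane("top",q[:2],.029)@X*1e3),1) for q in tip if q[0]>=341]
print(l,p,"left",np.median(l)-np.median(p)); o=probe_bus.get_obs()
print("tcp travel",(np.array([.4792,-.0591,0])-o["tcp_pos"])@X,o["contact_force"],o["clock"])
E
python3 m.py; echo '{"ticks": [[0.005,0.001,0,0,0,0,0],[0.005,0.001,0,0,0,0,0],[0.005,0,0,0,0,0,0],[0.005,0,0,0,0,0,0]]}' | python3 shift.py >/dev/null; python3 m.py
```

```text
[539.0, 539.1, 539.2, 539.3, 539.4, 539.4, 539.3, 539.3, 539.4, 539.5, 539.7, 539.6, 539.6, 539.6, 539.6, 539.7, 539.8, 539.7, 539.8] [536.1, 536.2, 536.4, 536.4] left 3.2000000000000455
tcp travel 0.023008157103524458 [ 4.73404956 -4.27717317 -0.69130347] 15.8333
[537.3, 537.3, 537.4, 537.5, 537.5, 537.4, 537.4, 537.5, 537.5, 537.5, 537.6, 537.6, 537.6, 537.7, 537.8, 537.9, 537.9, 537.8, 537.8] [535.8, 535.9, 536.1, 536.0] left 1.5499999999999545
tcp travel 0.024896848141841534 [ 5.34536296 -4.80693507 -0.91055946] 16.3667
```

```bash
echo '{"ticks": [[0.005,0.0007,0,0,0,0,0],[0.005,0.0007,0,0,0,0,0],[0.005,0,0,0,0,0,0],[0.005,0,0,0,0,0,0],[0.005,0,0,0,0,0,0]]}' | python3 shift.py >/dev/null; python3 m.py
python3 - <<'E'
from h import *
t=capture("top");s=capture("scene")
cs=[s[230:380,270:390],t[230:300,320:376]]
cv2.imwrite("pics/g6.png",np.hstack([cv2.resize(c,(400,500),interpolation=cv2.INTER_CUBIC) for c in cs])[:,:,::-1])
E
```

```text
[536.0, 535.9, 536.0, 536.1, 536.2, 536.4, 536.3, 536.3, 536.3, 536.3, 536.4, 536.5, 536.4, 536.4, 536.5, 536.5, 536.5, 536.7, 536.7] [535.9, 536.1, 536.3, 536.3] left 0.1999999999999318
tcp travel 0.026143446498696207 [ 5.79180739 -4.58555557 -1.05169442] 16.9833
```

View pics/g6.png

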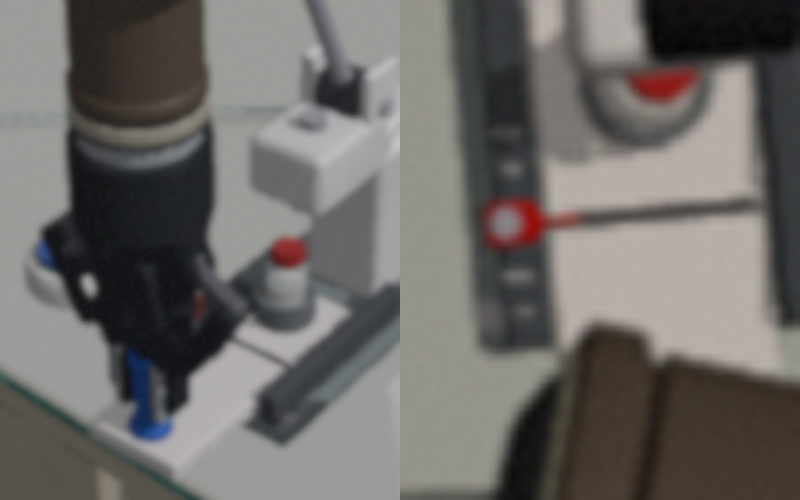

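The black line now runs straight on from the red pointer tip (both about 536 mm). The vial is upright in its nest, the lever is up, and the gripper still holds the post.

```bash
python3 -c "
from station import manip, probe_bus, workorder, capture, camera_params
print(workorder.job_done())"
```

```text
the job is handed in; nothing more can be done
None
```

I pressed the cap on and brought the lever back up under control. The slide is drawn out with its line at the red pointer (within about 0.2 mm in the top camera), and the gripper is still holding the post. The job was handed in at about 17 s; no verdict was shown.

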